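# Tray the salvaged transformers, terminals one way

### The job

Put the two blue transformers from the repair bench into the grey parts tray, one in each pocket, upright, flat on the pocket floor, squarely in line with the tray and with both white terminal tabs pointing to the yellow rim of the tray. Set them down rather than dropping them, and leave the black relay, the capacitor, the dial and the pliers where they are.

Things in the scene. Friction and masses are not known exactly. Their poses are not given: they have to be found in the camera images.
- xf1_mid (a point): Transformer 1: a potted blue block 56 x 40 x 46 mm (x, y, z) with a white terminal tab at its +x end (14 mm long, 28 wide, 12 high, with three brass screws), about 0.25 kg, standing upright on the bench. This point is the centre of the blue block, 23 mm above its underside; x points towards the white tab, z up. The 40 mm faces (left and right of x) are free to grip.
- xf1_tab (a point): Middle of the white tab of transformer 1: 35 mm along x from the centre of the block, 26 mm above its underside. Same axes.
- xf2_mid (a point): Transformer 2: a potted blue block 56 x 40 x 46 mm (x, y, z) with a white terminal tab at its +x end (14 mm long, 28 wide, 12 high, with three brass screws), about 0.25 kg, standing upright on the bench. This point is the centre of the blue block, 23 mm above its underside; x points towards the white tab, z up. The 40 mm faces (left and right of x) are free to grip.
- xf2_tab (a point): Middle of the white tab of transformer 2: 35 mm along x from the centre of the block, 26 mm above its underside. Same axes.
- pocket_a (a point): Centre of one pocket of the fixed parts tray (grey floor, black walls, one yellow rim), on the pocket floor (3 mm above the bench). x points towards the yellow rim of the tray, z up. The pocket is 90 mm (x) by 72 mm (y) inside; its walls top out 6 mm above its floor (9 mm above the bench). The two pocket centres are 95 mm apart along y. Either transformer may go in it.
- pocket_b (a point): Centre of the other pocket of the fixed parts tray (grey floor, black walls, one yellow rim), on the pocket floor (3 mm above the bench). x points towards the yellow rim of the tray, z up. The pocket is 90 mm (x) by 72 mm (y) inside; its walls top out 6 mm above its floor (9 mm above the bench). The two pocket centres are 95 mm apart along y. Either transformer may go in it.
- relay_mid (a point): Bystander: a black relay without a tab, 56 x 40 x 46 mm like the blue blocks, loose on the bench. This point is its centre, 23 mm up; x along its 56 mm length.
- capacitor: Bystander: a loose upright black capacitor can, 36 mm in diameter, 61 mm high. Origin at the centre of its underside.
- dial: Bystander: a loose white control dial, 44 mm in diameter, 21 mm high, lying flat. Origin at the centre of its underside.
- pliers: Bystander: loose pliers lying flat at the far side, about 170 x 65 mm, 12 mm high, red and black handles. Origin under the pivot, x towards the jaws.
Mind the look-alikes: they are no part of the job. What is shaped like the part that bears xf1_mid but red or turquoise is not meant.

How it is judged (in metres and radians):
At the end, for the whole second after the job is handed in: Each pocket of the tray holds one blue transformer: its centre within 22 mm of the pocket centre in plan, standing flat on the pocket floor (underside within 4 mm of it, tilt under 7 degrees), in line with the tray within 15 degrees, white tab towards the yellow rim (((horizontal distance between xf1_mid and pocket_a below 0.022 m and z of xf1_mid in the frame of pocket_a below 0.027 m and angle between each of xf1_mid, xf2_mid's own z axis and vertical below 0.12 rad and angle between the x axis of xf1_mid and the x axis of pocket_a, either way round below 0.26 rad and x of xf1_tab in the frame of pocket_a above 0.005 m and horizontal distance between xf2_mid and pocket_b below 0.022 m and z of xf2_mid in the frame of pocket_b below 0.027 m and angle between the x axis of xf2_mid and the x axis of pocket_b, either way round below 0.26 rad and x of xf2_tab in the frame of pocket_b above 0.005 m) or (horizontal distance between xf1_mid and pocket_b below 0.022 m and z of xf1_mid in the frame of pocket_b below 0.027 m and angle between each of xf1_mid, xf2_mid's own z axis and vertical below 0.12 rad and angle between the x axis of xf1_mid and the x axis of pocket_b, either way round below 0.26 rad and x of xf1_tab in the frame of pocket_b above 0.005 m and horizontal distance between xf2_mid and pocket_a below 0.022 m and z of xf2_mid in the frame of pocket_a below 0.027 m and angle between the x axis of xf2_mid and the x axis of pocket_a, either way round below 0.26 rad and x of xf2_tab in the frame of pocket_a above 0.005 m))); the robot touches nothing.
It fails at once if the relay, capacitor, dial or pliers is moved by more than 30 mm (distance of any of relay_mid, capacitor, dial, pliers from where it was at the start of the episode above 0.03 m).
It fails at once if transformer 1 is dropped: loose with its centre more than 70 mm above the bench (about 40 mm above where it rests) (height (world z) of xf1_mid above 0.07 m and contact force between the fingers and xf1 below 0.01 N).
It fails at once if transformer 2 is dropped: loose with its centre more than 70 mm above the bench (about 40 mm above where it rests) (height (world z) of xf2_mid above 0.07 m and contact force between the fingers and xf2 below 0.01 N).
It also fails if it takes over 58 s, if anything falls off the work surface, if the arm or the gripper's body presses on something with over 40 N, if the wrist force passes 120 N, or if a joint passes its speed limit or range.

### The arm

A 6-joint arm with a two-finger parallel gripper is mounted at the origin on the work surface. World frame = base frame: x ahead of the robot, y to its left, z up, the work surface at z = 0. Lengths are in mm, angles in rad, forces in N, time in s.
With the tool pointing down it reaches from about 275 to 825 mm from the base axis. Payload 5.2 kg.
Tool frame: the origin (TCP) lies at the very end of the fingers, on their centre line; the grasp point (between the pads) lies 19 mm behind it; z points along the fingers, y is the line along which they close (so a half turn about z gives the same grasp; the last joint's range is limited). The gripper opens to 93 mm and grips with 3 to 60 N. Pads are 15 mm wide; open, the fingers measure 128 mm over their backs; the gripper's body (75 mm by 188 mm) begins 65 mm behind the grasp point.
Start: joints at [0.98, 0.259, 1.535, -0, 1.348, -0.203], TCP at [207.963, 509.172, 218.653] pointing down, gripper open.
Joint ranges: [-3.14, 3.14], [-0.91, 2.08], [0.19, 2.58], [-1.22, 4.36], [0.22, 2.71], [-3.12, 3.12]. Speed limits (rad/s): [2.57, 2.57, 3.14, 3.14, 3.14, 3.14].

### API

Orientations are given as [roll, pitch, yaw] about the fixed x, y, z axes, in that order (R = Rz(yaw) Ry(pitch) Rx(roll)).
In Python, from bench import robot gives the robot as it stands. The module is installed in compiled form; this text tells all that it offers. Calls block until the motion is done:
- robot.move_ptp(position, orientation): joint-space move of the TCP to a pose.
- robot.move_linear(position, ori=None, speed=150, f_stop=None): straight line of the TCP; ori=None keeps the orientation; speed is the mean speed in mm/s. With f_stop (N) it stops when the force on the tool has changed by that much, and returns True; else False.
- robot.move_j(angles): joint-space move.
- robot.move_gripper(opening): opening from 0.0 (shut) to 1.0 (fully open); the grip force is fixed at half the most; returns when the fingers have stopped.
- robot.sleep(seconds).
- robot.inverse_kinematics(position, orientation): joint angles nearest the present ones, or None.
- robot.get_image(name): name is "side" or "top" or "wrist"; returns a dict with "img" (420x560x3 uint8, blue, green, red), "fovy" (degrees; the focal length in pixels is half the picture's height over the tangent of half this angle, whatever the lens; pixels are square), "cx", "cy" (the principal point, pixels), "k1" (the pictures are not rectified: a ray, as slopes to the right and down, at radius r is drawn at 1 + k1 r^2 times it, then the intrinsics apply), "eye" and "orientation" of the camera in the world. Camera axes: x right, y down, z forward; pixel columns grow to the right and rows downward; lengths in mm; the calibration is good to about 2 mm. A picture is of the moment at which its call begins. There is no depth.
A pose or a line that the arm cannot do raises robot.MotionError and nothing moves.
- robot.hand_in(): hands the job in; it is judged then, once.
Readings, each from a call of its own:
- robot.current_t(): time.
- robot.current_qpos(): joint angles.
- robot.current_joint_vel(): joint speeds.
- robot.current_joint_efforts(): joint torques, N m.
- robot.current_tcp_pos(): TCP position.
- robot.current_eef_rot(): TCP orientation.
- robot.current_contact_force(): force on the tool from outside, world axes, zero at the start.
- robot.current_ft_torque(): the same for the moment, N m.
- robot.current_gripper_width(): opening from 0.0 (shut) to 1.0 (fully open).
- robot.current_finger_force(): force on a finger pad.
Only numpy, scipy, OpenCV 4.12 (cv2) and the standard library are available. Lean on these libraries where they do the work, as an engineer would, in place of code of your own. Each camera call takes 0.05 s, during which the arm holds its last target. There are 200 camera calls.

## Working session

There is one attempt and no reset: what is moved stays moved. The work goes in short steps, each a Python script; the robot and the scene stay as the last script left them, time stands still between calls to the robot, and variables do not carry over. Pictures are saved under pics/ and viewed, at most 10 in all, crops included, and the job is handed in when it is done.

```bash
mkdir -p pics; cat > h.py <<'E'
import numpy as np, cv2
from scipy.spatial.transform import Rotation as R
from bench import robot
def cam(n):
    d=robot.get_image(n); return d
def ray(d,px):
    im=d["img"]; f=im.shape[0]/2/np.tan(np.radians(d["fovy"])/2)
    K=np.array([[f,0,d["cx"]],[0,f,d["cy"]],[0,0,1]])
    p=np.asarray(px,float).reshape(-1,1,2)
    u=cv2.undistortPoints(p,K,np.array([d["k1"],0,0,0,0.])).reshape(-1,2)
    r=np.c_[u,np.ones(len(u))]@rot(d).T
    return np.array(d["eye"],float),r
def rot(d):
    o=np.array(d["orientation"],float)
    return o if o.shape==(3,3) else R.from_euler("xyz",o).as_matrix()
def onplane(d,px,z):
    e,r=ray(d,px); return (e+r*((z-e[2])/r[:,2])[:,None])
def tri(obs):
    A=np.zeros((3,3));b=np.zeros(3);L=[]
    for d,p in obs:
        e,r=ray(d,[p]); r=r[0]/np.linalg.norm(r[0]); P=np.eye(3)-np.outer(r,r); A+=P;b+=P@e;L.append((e,P))
    x=np.linalg.solve(A,b); return x,[float(np.linalg.norm(P@(x-e))) for e,P in L]
E
python3 - <<'E'
from h import *
import pickle
D={}
for n in("top","side","wrist"):
    d=cam(n);D[n]=d;cv2.imwrite(f"pics/{n}0.png",d["img"]);print(n,d["fovy"],d["cx"],d["cy"],d["k1"],d["eye"],d["orientation"])
pickle.dump(D,open("d0.pkl","wb"))
print(robot.current_t(),robot.current_tcp_pos(),robot.current_eef_rot())
E
```

```text
top 51.75927726344337 279.59782133324126 209.05767839349508 -0.04411155677989732 [400.30373534 -45.4255542  945.16473045] [-2.97757202  0.01264823 -1.55980339]
side 56.1558922744793 277.4223035162177 213.88135810001177 -0.1117348345030097 [488.16364989 666.89381384 506.97295739] [-2.10491243e+00  1.09312659e-03 -3.03099688e+00]
wrist 64.8595294521495 284.1959021899005 211.73186302810728 -0.012364632998316753 [130.24947893 538.81109543 383.53002026] [2.84033987e+00 2.28484153e-03 1.18368026e+00]
0.15 [207.72848143 508.81218456 218.0167093 ] [-3.14023034e+00 -2.91461931e-04  2.75380465e+00]
```

View pics/top0.png

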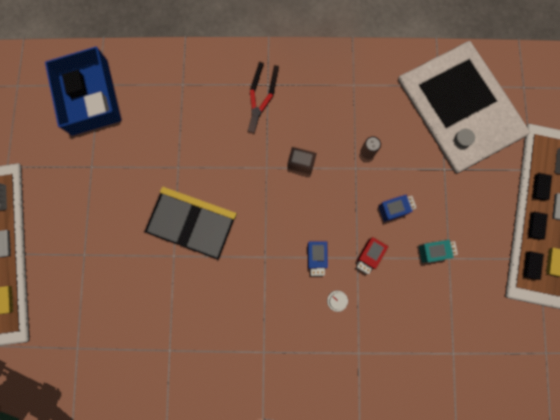

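View pics/side0.png

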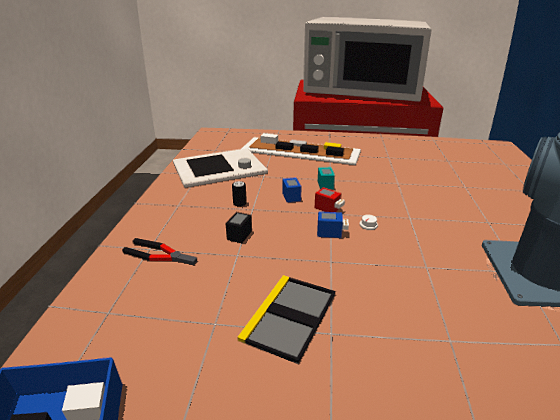

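Candidates in the top view:
- Blue with a white tab: (318,257), tab pointing down, and (397,208), tab pointing right. These are the ones I want.
- Red (373,252), turquoise (438,252), black relay (302,160) and the blue bin (83,90): look-alikes, not wanted.

The tray is at (190,223) with its yellow rim at the upper edge (198,203). In the side view the blues are at (330,224) and (291,189), and the tray is at (288,318).

```bash
cat >> h.py <<'E'
def blobs(im,kind,amin=60):
    h=cv2.cvtColor(im,cv2.COLOR_BGR2HSV)
    if kind=="blue": m=cv2.inRange(h,(108,120,40),(130,255,255))
    if kind=="yellow": m=cv2.inRange(h,(20,150,90),(35,255,255))
    n,l,s,c=cv2.connectedComponentsWithStats(m)
    return [(s[i,4],c[i],l==i) for i in range(1,n) if s[i,4]>=amin]
E
python3 - <<'E'
from h import *
import pickle
D=pickle.load(open("d0.pkl","rb"))
for n in("top","side"):
  for k in("blue","yellow"):
    for a,c,m in blobs(D[n]["img"],k): print(n,k,a,c.round(1),onplane(D[n],[c],46 if k=="blue" else 9)[0].round(0), np.round(cv2.minAreaRect(np.argwhere(m)[:,::-1].astype(np.float32))[0:3][1],1))
t=D["top"]["img"]
cv2.imwrite("pics/crop1.png",cv2.resize(t[185:285,280:460],None,fx=4,fy=4,interpolation=cv2.INTER_CUBIC))
E
```

```text
top blue 2493 [81.2 90.2] [816. 417.  46.] [74.1 60.9]
top blue 272 [395.7 208.2] [ 553. -277.   46.] [18.  27.2]
top blue 231 [316.3 257. ] [ 449. -109.   46.] [25. 18.]
top yellow 485 [197.9 202.6] [568. 149.   9.] [78.8  6.9]
top yellow 258 [554.8 262.2] [ 443. -631.    9.] [28. 10.]
top yellow 257 [  4.3 300. ] [349. 566.   9.] [27.  9.]
side blue 324 [291.4 190.6] [ 552. -228.   46.] [23. 17.]
side blue 508 [329.6 225.5] [455. -71.  46.] [24.5 25.3]
side blue 4892 [ 55.9 387.1] [825. 389.  46.] [ 61. 121.]
side yellow 66 [331.1 144.7] [ 445. -672.    9.] [ 6. 16.]
side yellow 616 [262.  309.2] [572. 163.   9.] [ 8.6 80.6]
```

View pics/crop1.png

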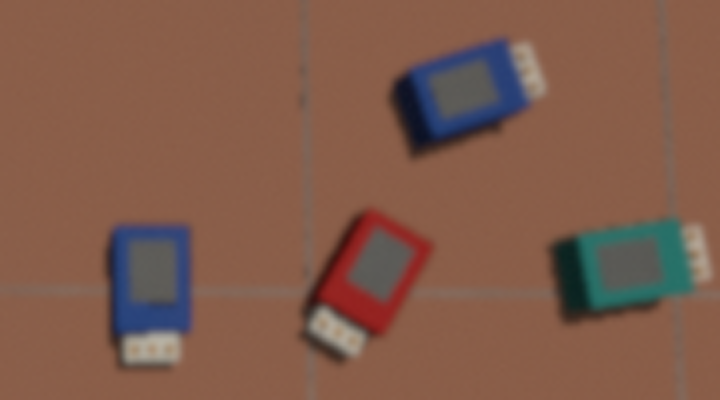

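Both blues are confirmed in the crop: A has its tab towards the robot, B has its tab to the right. Next I take two wrist views each of the tray and of the parts.

```bash
python3 - <<'E'
from h import *
import pickle
W={}
for k,p,y in (("t1",(510,160,200),1.9),("t2",(580,120,200),1.5),("p1",(510,-160,200),1.3),("p2",(470,-230,200),1.0)):
    robot.move_ptp(p,[np.pi,0,y]); robot.sleep(0.3); W[k]=cam("wrist"); print(k,robot.current_t(),W[k]["eye"].round(0),robot.current_qpos().round(2))
    for c in("blue","yellow"):
        for a,ce,m in blobs(W[k]["img"],c,150): print(k,c,a,ce.round(0),onplane(W[k],[ce],46 if c=="blue" else 9)[0].round(0))
pickle.dump(W,open("w.pkl","wb"))
v=np.vstack([np.hstack([W["t1"]["img"],W["t2"]["img"]]),np.hstack([W["p1"]["img"],W["p2"]["img"]])])
cv2.imwrite("pics/w4.png",cv2.resize(v,(800,600),interpolation=cv2.INTER_AREA))
E
```

```text
t1 2.1917 [482. 238. 366.] [ 0.1   0.24  1.6   0.    1.3  -0.23]
t1 blue 922 [173. 379.] [ 456. -101.   46.]
t1 yellow 2078 [333. 208.] [569. 155.   9.]
t2 2.9583 [584. 202. 366.] [0.02 0.35 1.46 0.   1.34 0.09]
t2 blue 1063 [197. 379.] [ 457. -102.   46.]
t2 yellow 2195 [274. 154.] [570. 157.   9.]
p1 4.4167 [532. -81. 366.] [-0.51  0.24  1.6   0.    1.3  -0.24]
p1 blue 1373 [218. 163.] [ 456. -112.   46.]
p1 blue 1358 [349. 278.] [ 553. -268.   46.]
p2 5.1833 [ 514. -161.  366.] [-0.67  0.22  1.63  0.    1.29 -0.1 ]
p2 blue 1808 [203. 102.] [ 455. -115.   46.]
p2 blue 1555 [378. 188.] [ 553. -274.   46.]
```

View pics/w4.png

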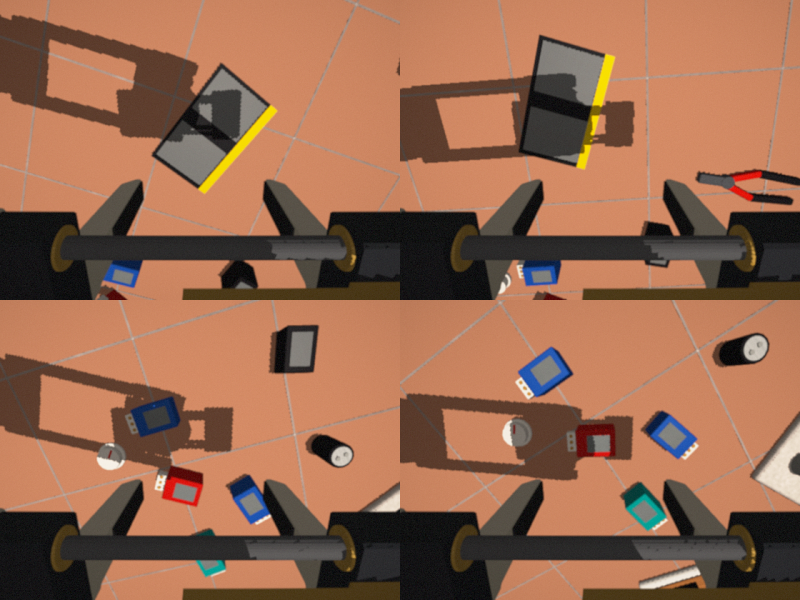

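The wrist views show:
- **Tray:** clear in t1 apart from the gripper's shadow (about (300,180) full size), with the rim at (333,208).
- **Parts:** both blues are clean in p2, A at (203,102) and B at (378,188). A is in shadow in p1.

Next I measure the labels, tabs, rim and pockets.

```bash
cat >> h.py <<'E'
def quad(m):
    c=max(cv2.findContours(m.astype(np.uint8),0,1)[0],key=cv2.contourArea)
    return cv2.minAreaRect(c)
def label(im,m):
    """centroid + long axis of grey label (hole in blue mask)"""
    cs=cv2.findContours(m.astype(np.uint8),cv2.RETR_EXTERNAL,2)[0]
    f=np.zeros(m.shape,np.uint8); cv2.drawContours(f,[cv2.convexHull(max(cs,key=cv2.contourArea))],-1,1,-1)
    h=cv2.cvtColor(im,cv2.COLOR_BGR2HSV)
    g=(f>0)&(h[...,1]<90)
    g=cv2.morphologyEx(g.astype(np.uint8),cv2.MORPH_OPEN,np.ones((3,3)))
    n,l,s,c=cv2.connectedComponentsWithStats(g)
    i=1+np.argmax(s[1:,4]); return c[i],l==i
def tab(im,near,rad):
    h=cv2.cvtColor(im,cv2.COLOR_BGR2HSV)
    w=((h[...,1]<95)&(h[...,2]>170)).astype(np.uint8); w=cv2.morphologyEx(w,cv2.MORPH_CLOSE,np.ones((5,5)))
    n,l,s,c=cv2.connectedComponentsWithStats(w)
    k=[(np.linalg.norm(c[i]-near),i) for i in range(1,n) if s[i,4]>25 and np.linalg.norm(c[i]-near)<rad]
    return c[min(k)[1]] if k else None
E
python3 - <<'E'
from h import *
import pickle
D=pickle.load(open("d0.pkl","rb"));W=pickle.load(open("w.pkl","rb"))
def pick(d,xy):
    b=[(np.linalg.norm(onplane(d,[c],46)[0,:2]-xy),c,m) for a,c,m in blobs(d["img"],"blue",60)]
    return min(b,key=lambda q:q[0])[1:]
for nm,xy in(("A",(452,-112)),("B",(553,-274))):
    ob=[];tb=[]
    for k,d in(("top",D["top"]),("side",D["side"]),("p1",W["p1"]),("p2",W["p2"])):
        c,m=pick(d,xy)
        try: L,lm=label(d["img"],m)
        except Exception as e: print(nm,k,"nolabel");L=c;lm=None
        T=tab(d["img"],c,25 if k in("top","side") else 60)
        lp=onplane(d,[L],46)[0]
        print(nm,k,"label",L.round(1),0 if lm is None else lm.sum(),lp.round(1), "tab",None if T is None else (T.round(1),onplane(d,[T],32)[0].round(1)))
        if lm is not None and k[0]=="p":
            bx=cv2.boxPoints(quad(lm)); bp=onplane(d,bx,46)[:,:2]; e=[bp[1]-bp[0],bp[2]-bp[1]]; e=max(e,key=np.linalg.norm)
            print("   label axis deg",np.degrees(np.arctan2(e[1],e[0])).round(1),np.linalg.norm(bp[1]-bp[0]).round(1),np.linalg.norm(bp[2]-bp[1]).round(1), bp.mean(0).round(1))
        if lm is not None and lm.sum()>20: ob.append((k,d,L))
        if T is not None: tb.append((k,d,T))
    for s in(("top","p2"),("p1","p2"),("top","p1","p2"),("top","side")):
        for t,o in(("label",ob),("tab",tb)):
            q=[(d,p) for k,d,p in o if k in s]
            if len(q)==len(s): x,r=tri(q); print(nm,t,s,x.round(1),np.round(r,1))
# tray
for k,d in(("top",D["top"]),("side",D["side"]),("t1",W["t1"])):
    ys=[(np.linalg.norm(onplane(d,[c],9)[0,:2]-(569,155)),c,m) for a,c,m in blobs(d["img"],"yellow",60)]
    _,c,m=min(ys,key=lambda q:q[0]); bx=cv2.boxPoints(quad(m)); P=onplane(d,bx,9)
    e=max([bx[1]-bx[0],bx[2]-bx[1]],key=np.linalg.norm); P2=onplane(d,[c-e/4,c+e/4],9); v=P2[1]-P2[0]
    print("rim",k,c.round(1),onplane(d,[c],9)[0].round(1),"dir",np.degrees(np.arctan2(v[1],v[0])).round(1)%180, "ends",2*np.linalg.norm(v).round(1))
    h=cv2.cvtColor(d["img"],cv2.COLOR_BGR2HSV); g=((h[...,1]<60)&(h[...,2]>45)&(h[...,2]<190)).astype(np.uint8)
    n,l,s,cc=cv2.connectedComponentsWithStats(g)
    for i in range(1,n):
        p=onplane(d,[cc[i]],3)[0]
        if s[i,4]>150 and np.linalg.norm(p[:2]-(540,150))<110:
            b=cv2.boxPoints(quad(l==i)); bp=onplane(d,b,3); print("  pocket",k,s[i,4],cc[i].round(1),p.round(1),np.linalg.norm(bp[1]-bp[0]).round(0),np.linalg.norm(bp[2]-bp[1]).round(0),bp.mean(0).round(1))
E
```

```text
A top label [317.6 252.4] 185 [ 458.7 -112.2   46. ] tab (array([319.1, 271.2]), array([ 420.5, -116.2,   32. ]))
A side label [328.4 215.6] 74 [ 457.8 -112.8   46. ] tab (array([345.7, 220.2]), array([ 417.1, -119.6,   32. ]))
A p1 label [219.1 164.2] 792 [ 457.3 -113.2   46. ] tab None
   label axis deg 0.9 31.7 23.7 [ 457.1 -113.4]
A p2 label [203.6  98.6] 948 [ 457.3 -113.3   46. ] tab (array([173.9, 123.2]), array([ 416.6, -114. ,   32. ]))
   label axis deg -0.1 31.9 24.0 [ 457.2 -113.4]
A label ('top', 'p2') [ 458.  -112.8   47. ] [0.9 0.9]
A tab ('top', 'p2') [ 420.1 -115.5   43.7] [0.2 0.2]
A label ('p1', 'p2') [ 457.2 -113.3   45.7] [0. 0.]
A label ('top', 'p1', 'p2') [ 458.  -112.9   48. ] [1.  0.3 0.8]
A label ('top', 'side') [ 458.3 -112.1   46.5] [0.4 0.4]
A tab ('top', 'side') [ 418.9 -115.9   34.4] [1.5 1.5]
B top label [395.5 206.8] 170 [ 556.  -276.6   46. ] tab None
B side label [291.5 182. ] 44 [ 555.8 -277.8   46. ] tab None
B p1 label [351.7 285.3] 561 [ 554. -277.   46.] tab (array([366.6, 307.6]), array([ 565.8, -318.9,   32. ]))
   label axis deg -72.8 24.0 3
[... 443 characters left out ...]
.4   46.7] [0.1 0.1]
rim top [197.9 202.6] [568.1 148.6   9. ] dir 70.7 ends 177.0
  pocket top 1317 [168.9 218.5] [532.8 212.9   3. ] 91.0 74.0 [533.7 213.2   3. ]
  pocket top 1385 [208.8 233.1] [501.3 123.    3. ] 93.0 76.0 [501.  123.2   3. ]
rim side [262.  309.2] [572.1 162.8   9. ] dir 70.2 ends 181.0
  pocket side 1194 [302.8 298.7] [502.  121.5   3. ] 72.0 103.0 [504.6 118.5   3. ]
  pocket side 1653 [280.9 333.9] [533.5 211.1   3. ] 75.0 102.0 [535.7 207.6   3. ]
rim t1 [333.  207.8] [568.7 154.8   9. ] dir 70.5 ends 176.4
  pocket t1 5833 [320.5 146.7] [532.1 213.3   3. ] 82.0 93.0 [530.6 209.3   3. ]
  pocket t1 4699 [267.2 214.1] [501.3 121.7   3. ] 74.0 91.0 [502.5 121.    3. ]
```

The measurements hold up:

| Thing | Measured | Check |
|---|---|---|
| Label heights | 45.7 and 46.6 mm | text says 46 mm |
| Pocket spacing | 96 mm | text says 95 mm |
| Tray yaw | about -19.5° | – |
| Yaw of A | about 180° | – |
| Yaw of B | about -72° | – |

The tabs suggest the block centres lie about 4.5 mm from the labels, towards the tab. Closed fingers measure 75 mm over their backs against a 72 mm pocket, so I grip high and the finger tips stay above the walls.

I pick A first.

```bash
cat >> h.py <<'E'
def pick(xy,yaw,z=14):
    o=[np.pi,0,yaw]
    robot.move_ptp((*xy,110),o); robot.move_linear((*xy,z),speed=110)
    robot.move_gripper(0.0); robot.sleep(.2)
    print("grip",robot.current_gripper_width(),robot.current_finger_force(),robot.current_tcp_pos().round(1),robot.current_t())
    robot.move_linear((*xy,130),speed=150); print("lifted",robot.current_gripper_width(),robot.current_finger_force(),robot.current_contact_force().round(1))
E
python3 - <<'E'
from h import *
import pickle
D=pickle.load(open("d0.pkl","rb"));W=pickle.load(open("w.pkl","rb"))
for a,b,c in(((168.9,218.5),(280.9,333.9),(320.5,146.7)),((208.8,233.1),(302.8,298.7),(267.2,214.1))):
    print("pocket tri",tri([(D["top"],a),(D["side"],b),(W["t1"],c)]))
pick((453,-113.4),np.radians(0.2))
robot.move_ptp((501.4,122,130),[np.pi,0,np.radians(160.5)]); robot.sleep(.2)
d=cam("wrist");cv2.imwrite("pics/hold.png",d["img"]);print(robot.current_t(),robot.current_gripper_width(),robot.current_finger_force())
E
```

```text
pocket tri (array([532.57082529, 212.84757378,   4.55751308]), [0.4048864443906376, 0.8280260322303474, 0.9658968913277364])
pocket tri (array([501.43523341, 122.47593252,   4.15912071]), [0.37847535519271586, 0.5881334086059574, 0.4713760413661791])
grip 0.4290615948244576 29.993237257003784 [ 453.  -113.2   14. ] 8.375
lifted 0.4275031637985794 29.99312996864319 [-1.  -0.1 -3. ]
11.525 0.42937338593845203 29.99304234981537
```

View pics/hold.png

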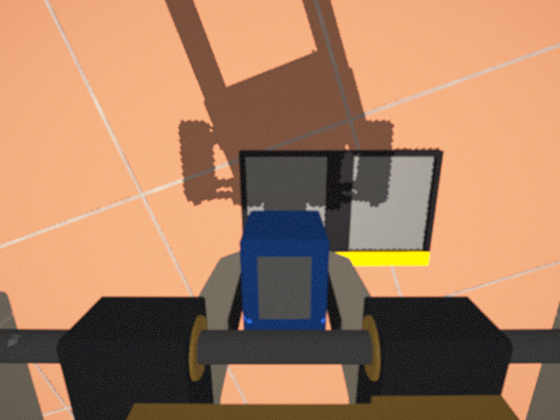

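The transformer is held squarely at (285,270), and the tray runs parallel to it with the rim at the lower side (380,258). The tab is towards the rim too, hidden on the near side. I set it down and then fetch B.

```bash
cat >> h.py <<'E'
def place(xy,z=14):
    robot.move_linear((*xy,25),speed=100)
    s=robot.move_linear((*xy,z),speed=15,f_stop=6); print("down",s,robot.current_tcp_pos().round(1))
    robot.move_gripper(0.72); robot.sleep(.2)
    robot.move_linear((*xy,130),speed=150); print("t",robot.current_t())
E
python3 - <<'E'
from h import *
place((501.4,122.3))
robot.move_gripper(1.0)
pick((555.4,-281.3),np.radians(108))
robot.move_ptp((532.6,212.7,130),[np.pi,0,np.radians(160.5)]); robot.sleep(.2)
d=cam("wrist");cv2.imwrite("pics/hold2.png",d["img"]);print(robot.current_t(),robot.current_gripper_width(),robot.current_finger_force())
E
```

```text
down True [501.4 122.3  16.9]
t 15.05
grip 0.42863419767139016 29.999601244926453 [ 555.5 -281.3   14. ] 19.3
lifted 0.4269671981973445 29.998856484889984 [ 0.2  1.3 -4.6]
22.275 0.4270926256249871 29.998842179775238
```

View pics/hold2.png

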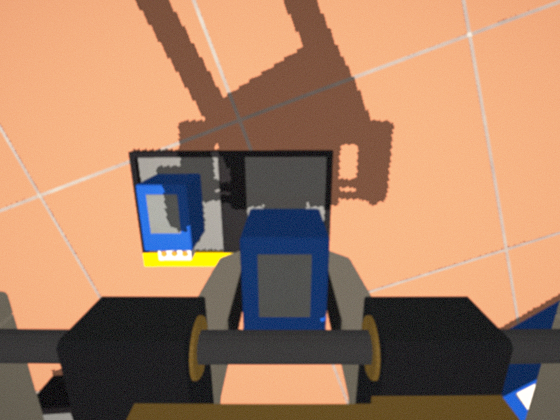

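A stands in its pocket at (168,215) with its tab at the rim (175,254). B is held squarely. I set B down and check.

```bash
python3 - <<'E'
from h import *
import pickle
place((532.6,212.7))
robot.move_ptp((380,-60,200),[np.pi,0,1.4]); robot.sleep(.3)
o=[]
for n in("top","side"):
    d=cam(n); 
    y0,x0=(150,110) if n=="top" else (240,200)
    o.append(cv2.resize(d["img"][y0:y0+140,x0:x0+190],None,fx=2.1,fy=2.1,interpolation=cv2.INTER_CUBIC))
    for a,c,m in blobs(d["img"],"blue",100):
        p=onplane(d,[c],46)[0]
        if np.linalg.norm(p[:2]-(517,167))<120:
            L,_=label(d["img"],m); l=onplane(d,[L],49)[0]
            u=np.array([np.cos(np.radians(-19.5)),np.sin(np.radians(-19.5)),0])
            print(n,"label",l.round(1),"block centre",(l+4.5*u).round(1))
cv2.imwrite("pics/end.png",np.hstack(o)); print(robot.current_t(),robot.current_contact_force().round(1))
E
```

```text
down True [532.6 212.7  16.9]
t 25.8
top label [528.  214.1  49. ] block centre [532.3 212.6  49. ]
top label [497.7 123.3  49. ] block centre [501.9 121.8  49. ]
side label [496.9 123.   49. ] block centre [501.1 121.5  49. ]
side label [526.9 213.9  49. ] block centre [531.1 212.4  49. ]
27.4167 [-0.2 -0.8 -1. ]
```

View pics/end.png

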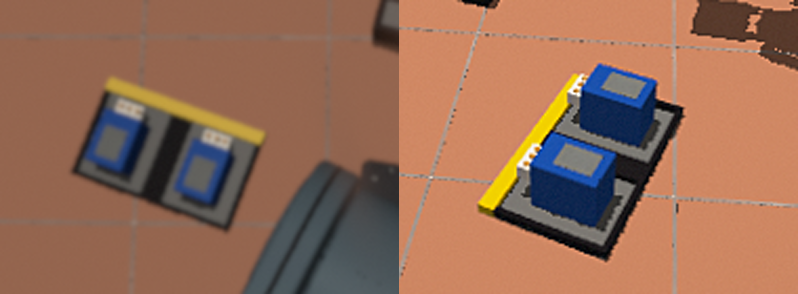

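Both transformers stand upright and in line, one per pocket. In the top crop they are at about (115,138) and (205,172), with their white tabs at the yellow rim, (128,108) and (215,138).

```bash
python3 -c "
from bench import robot
print(robot.hand_in())"
```

```text
the job is handed in; nothing more can be done
None
```

Both blue transformers are in the tray, one per pocket, upright with their tabs to the yellow rim and centres within about 2 mm of the pocket centres; the job was handed in at about 27 s, and no verdict came back.

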